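# Start the self-tapping screw of the headset jack plate

### The arm

A 7-joint arm with a two-finger parallel gripper is mounted at the origin on the work surface. World frame = base frame: x ahead of the robot, y to its left, z up, the work surface at z = 0. Lengths are in m, angles in rad, forces in N, time in s.
With the tool pointing down it reaches from about 0.4 to 0.9 m from the base axis. Payload 5.5 kg.
Tool frame: the origin (TCP) lies midway between the tips of the shut fingers; the grasp point (between the pads) lies 19 mm behind it; z points along the fingers, y is the direction in which the jaws open and shut (so a half turn about z gives the same grasp; the last joint's range is limited). The gripper opens to 85 mm and grips with 20 to 120 N. Pads are 22 mm wide; open, the fingers measure 114 mm over their backs; the gripper's body (76 mm by 85 mm) begins 54 mm behind the grasp point. The pads swing forward as they close: fully open they stand 13 mm farther back than shut.
Start: joints at [1.496, 0.501, -0.427, 1.55, 0.221, 1.138, -0.21], TCP at [0.215, -0.613, 0.231] pointing down, gripper open.
Joint ranges: [-2.88, 2.88], [-0.31, 2.03], [-1.54, 1.56], [0.2, 2.42], [-1.41, 4.55], [0.19, 2.02], [-2.57, 2.57]. Speed limits (rad/s): [2.57, 2.57, 3.14, 3.14, 3.14, 3.14, 3.14].

### API

Orientations are given as a unit quaternion [w, x, y, z].
In Python, from rig import * gives the robot as it stands.
- The arm moves only by the shell command python3 -m inch 'ROWS'. ROWS is JSON, a list of rows, each a list of 7 numbers: the turn, a rotation vector about the world's x, y, z in rad, then the shift along the world's x, y, z in mm, then the opening, from 0 (shut) to 1 (fully open). In form: [[wx, wy, wz, x, y, z, jaw], ...]. A call has 1 to 20 rows; each row is the pose to reach, as a shift and turn from the pose commanded when the call began; what a row does not reach only later rows make up. A row lasts 1/12 s, in which the tool goes at most 41.7 mm and 7.16 degrees, less where a joint would pass 70% of its speed; a pose out of reach is approached as far as the arm can. A call with a gripper value outside its range is refused whole. The fingers move at their own pace and stop on an object; the grip force is fixed at half the most. Time passes only in rows, so rows that repeat a pose let the fingers close. It gives the time, the measured TCP pose, the force and the opening at its end, in the units of the state.
- get_state(): the state, without advancing time (a new reading comes with each control period).
- snapshot(name): name is "side" or "top"; returns the picture (384x512x3 uint8, red, green, blue); there is no depth.
- get_calibration(name): a dict with "fov_y" (degrees; the focal length in pixels is half the picture's height over the tangent of half this angle, whatever the lens; pixels are square), "cx", "cy" (the principal point, pixels), "D" ([k1, k2, p1, p2, k3] as OpenCV has them; the pictures are not rectified), "camera_from_world" (4x4, takes a point from world to camera coordinates). Camera axes: x right, y up, looking along -z (the intrinsics and any distortion apply to the point x, -y, -z); pixel columns grow to the right and rows downward; lengths in m; the calibration is good to about 2 mm. A picture is of the moment at which its call begins. get_calibration takes no time and is no camera call.
- finish_job(): hands the job in, once; it reports no verdict.
The state is a dict: "clock": time; "joints": joint angles; "qvel": joint speeds; "joint_efforts": joint torques, N m; "eef_pos": TCP position; "tool_rot": TCP orientation; "contact_force": force on the tool from outside, world axes, zero at the start; "moment": the same for the moment, N m; "grip_width": opening from 0.0 (shut) to 1.0 (fully open).
Only numpy, scipy, OpenCV 4.12 (cv2) and the standard library are available. Lean on these libraries where they do the work, as an engineer would, in place of code of your own. Each camera call takes 0.05 s, during which the arm holds its last target. There are 200 camera calls.

### The job

Start the orange wing-headed self-tapping screw that fixes the headset jack plate to its wooden board beside the audiometer: take its head from above, press it firmly straight down and, still pressing, turn it clockwise about a quarter turn so that it cuts its first thread and stays at least 6 mm deeper, then let go. Leave the black earth-terminal screw on the same plate as it is.

Things in the scene. Friction and masses are not known exactly. Their poses are not given: they have to be found in the camera images.
- orange_head (a point): Centre of the orange wing head of the self-tapping screw: upright bar 42 mm long (x), 14 thick (y), 44 tall (z up). Flange under it 44 mm across, 6 thick, its top 22 mm below this point; then 20 mm of bare thread down to a grey washer on the plate. Stands firmly upright in its pilot hole at either end of the plate, bar at any heading. The point starts 78 mm above the table.
- orange_depth (a joint): Depth of the orange screw in the wood, m: 0 at the start, at most 0.012. It sinks only under about 8 N of downward push, and at most 6 mm per radian of clockwise turn seen from above (9 mm per quarter turn). Pressing alone or turning alone (0.15 N m) sinks it under 2.5 mm. It stays where it is left.
- black_head (a point): Centre of the black wing head of the earth-terminal screw at the other end of the same plate, 230 mm away give or take 30 mm: same shape, size, height and axes as the orange one. Not to be turned or pressed in.
- black_turn (a joint): How far the black screw has been turned clockwise, in rad, 0 at the start. It must stay near 0.

How it is judged:
At the end, for the whole second after the job is handed in: The orange screw stands at least 6 mm deeper than at the start and has been let go (value of joint orange_depth above 0.006 m and contact force between the fingers and anything else below 0.5 N); the robot touches nothing.
It fails at once if the black screw is turned by more than about 20 degrees or pressed in by more than 4 mm (value of joint black_turn above 0.35 rad or distance of black_head from where it was at the start of the episode above 0.004 m).
It also fails if it takes over 38 s, if anything falls off the work surface, if the arm or the gripper's body presses on something with over 40 N, if the wrist force passes 120 N, or if a joint passes its speed limit or range.

## Working session

There is one attempt and no reset: what is moved stays moved. The work goes in short steps, Python scripts to look and compute and a shell command to move; the robot and the scene stay as the last step left them, time stands still between calls to the robot, and variables do not carry over. Pictures are saved under pics/ and viewed, about 8 in all and at most 12, crops included, and the job is handed in when it is done.

```bash
ls; mkdir -p pics; python3 - <<'E'
from rig import *
import cv2,numpy as np
print(get_state())
for n in("side","top"):
    im=snapshot(n); cv2.imwrite(f"pics/{n}0.png",im[:,:,::-1]); c=get_calibration(n); print(n,c)
a=cv2.imread("pics/side0.png");b=cv2.imread("pics/top0.png")
E
```

```text
pics
{'clock': 0.0, 'joints': array([ 1.49620113,  0.50186076, -0.4267606 ,  1.55143426,  0.22081943,
        1.13827009, -0.21031412]), 'qvel': array([-0.00086319, -0.00019905, -0.00161435,  0.00118211,  0.00124354,
       -0.00053813,  0.00032641]), 'joint_efforts': array([ 1.13514604e-04, -5.69509041e+01, -5.81656918e+00, -2.80933732e+01,
        1.05976567e-02,  1.17613791e-02,  1.97578930e-05]), 'eef_pos': array([ 0.21512777, -0.61265251,  0.23025508]), 'tool_rot': array([-9.47841581e-04,  9.85768633e-01,  1.68104981e-01, -1.38287020e-04]), 'contact_force': array([0.21366078, 0.45139845, 0.52640459]), 'moment': array([-0.06106897, -0.03572057,  0.00889608]), 'grip_width': 0.9964785723250125}
side {'fov_y': 51.2754906057526, 'cx': 254.88174564193204, 'cy': 188.9016931693583, 'D': array([-0.06832291,  0.        ,  0.        ,  0.        ,  0.        ]), 'camera_from_world': array([[-0.85319376, -0.52136887,  0.01532698,  0.50503214],
       [ 0.27622889, -0.42671837,  0.86116725, -0.21661079],
       [-0.44244549,  0.73897628,  0.50809059, -0.45470923],
       [ 0.        ,  0.        ,  0.        ,  1.        ]])}
top {'fov_y': 49.824228348628026, 'cx': 256.66291153857577, 'cy': 193.32963756345092, 'D': array([-0.11978135,  0.        ,  0.        ,  0.        ,  0.        ]), 'camera_from_world': array([[ 0.0131476 , -0.99989677, -0.00579503,  0.03032556],
       [ 0.98190045,  0.01181542,  0.18902886, -0.59306208],
       [-0.18894087, -0.00817542,  0.98195443, -0.63331599],
       [ 0.        ,  0.        ,  0.        ,  1.        ]])}
```

View pics/side0.png

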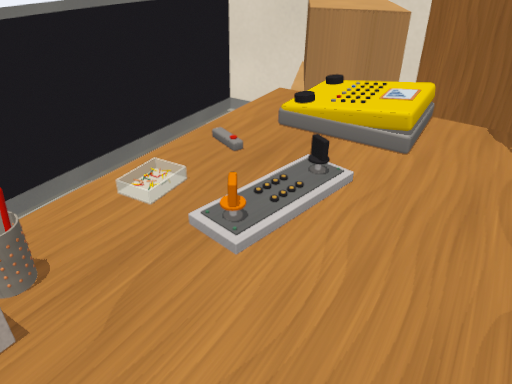

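View pics/top0.png

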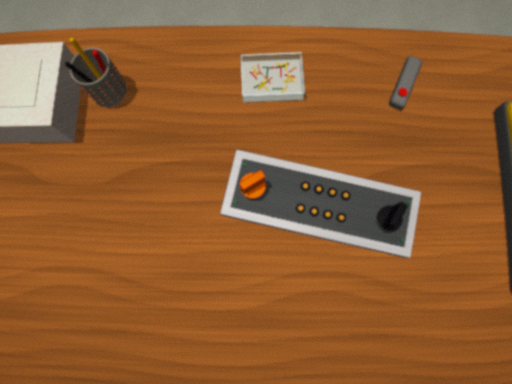

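The side view shows the orange screw at about (233,195) and the black one at (320,152). In the top view orange is at (253,184) and black at (392,216), and the arm is out of view. Next I'll take zoomed crops and masks.

```bash
cat > h.py <<'E'
from rig import *
import cv2,numpy as np
def K(c):
    f=192/np.tan(np.radians(c["fov_y"]/2)); return np.array([[f,0,c["cx"]],[0,f,c["cy"]],[0,0,1.]])
F=np.diag([1,-1,-1.])
def ray(n,p):
    c=get_calibration(n);T=c["camera_from_world"];u=cv2.undistortPoints(np.array([[p]],float),K(c),c["D"])[0,0]
    R=F@T[:3,:3];t=F@T[:3,3];d=R.T@np.array([u[0],u[1],1]);return -R.T@t,d/np.linalg.norm(d)
def onz(n,p,z):
    o,d=ray(n,p);return o+d*(z-o[2])/d[2]
def tri(p,q):
    o,d=ray("side",p);a,b=ray("top",q)
    s=np.linalg.lstsq(np.c_[d,-b],a-o,rcond=None)[0];x,y=o+s[0]*d,a+s[1]*b
    return (x+y)/2,np.linalg.norm(x-y)
def proj(n,P):
    c=get_calibration(n);T=c["camera_from_world"]
    return cv2.projectPoints(np.atleast_2d(np.array(P,float)),cv2.Rodrigues(F@T[:3,:3])[0],F@T[:3,3],K(c),c["D"])[0][:,0]
def orange(im):
    h=cv2.cvtColor(im,cv2.COLOR_RGB2HSV);return cv2.inRange(h,(5,215,90),(20,255,255))
E
python3 - <<'E'
from h import *
tiles=[]
for n,cs in(("side",[(233,195),(320,152)]),("top",[(253,184),(392,216)])):
    im=cv2.imread(f"pics/{n}0.png")
    for x,y in cs:
        tiles.append(cv2.resize(im[y-30:y+30,x-40:x+40],None,fx=5,fy=5,interpolation=cv2.INTER_NEAREST))
    m=orange(im[:,:,::-1].copy());k,l,st,ce=cv2.connectedComponentsWithStats(m)
    for i in range(1,k):
        if st[i,4]>40: print(n,st[i],ce[i])
    x,y=cs[0];print(cv2.cvtColor(im[y-20:y+24:2,x-16:x+18:2],cv2.COLOR_BGR2HSV)[:,:,2])
cv2.imwrite("pics/z0.png",np.vstack([np.hstack(tiles[:2]),np.hstack(tiles[2:])]))
E
```

```text
side [220 172  26  39 521] [232.28598848 194.78502879]
[[167 172 178 179 174 165 222 233 233 217 167 170 170 170 173 174 175]
 [175 179 178 170 164 161 227 233 233 224 165 171 171 175 174 175 179]
 [180 175 167 164 169 163 230 234 233 225 162 173 175 173 176 179 176]
 [173 165 166 170 173 166 229 234 234 224 165 175 173 179 179 175 173]
 [165 168 171 175 176 178 232 236 235 222 163 175 179 178 172 174 192]
 [170 172 176 176 174 166 201 204 204 192 164 181 177 171 190 203 204]
 [174 176 177 174 172 167 181 183 180 173 166 175 189 202 204 191 146]
 [176 178 173 172 174 168 181 181 182 172 169 201 203 191 146 102 102]
 [177 173 174 176 176 166 181 182 182 172 184 190 145 102 103 103 104]
 [173 174 176 176 175 164 180 182 182 172 131 102 103 103 104 104 103]
 [174 177 175 167 196 202 179 182 181 172 155 148 126 104 104 103 103]
 [177 167 192 229 233 212 179 181 180 172 165 175 234 187 102 102 102]
 [185 199 231 233 233 211 179 181 180 171 165 175 233 233 171 102 103]
 [201 206 234 233 234 211 178 180 178 171 167 196 234 234 201 102 101]
 [144 131 232 234 234 222 179 179 178 172 168 176 2
[... 1481 characters left out ...]
138 192 173 122 101 102 112 145 163 179 199 220 143  48  57]
 [ 76  79 104 114 104  98 113 134 157 173 199 220 226 209  99  45  68]
 [ 79  78 110 121 117 129 156 170 188 214 227 228 222 159  58  49  67]
 [ 79  78  82 130 184 185 186 213 225 228 228 220 174  79  51  65  78]
 [ 76  74  77  90 145 184 207 222 222 218 196 147  73  49  60  75  79]
 [ 78  75  77  77  76  86 114 132 132 116  77  54  50  60  75  78  79]
 [ 82  78  75  76  76  77  66  59  58  57  60  58  65  70  77  75  77]
 [ 75  76  76  78  79  78  78  77  80  73  77  75  76  78  75  82  72]
 [ 78  77  73  77  74  74  74  78  75  81  78  79  80  78  76  77  79]
 [ 77  79  75  77  78  76  77  76  78  72  75  79  75  77  75  79  75]]
```

View pics/z0.png

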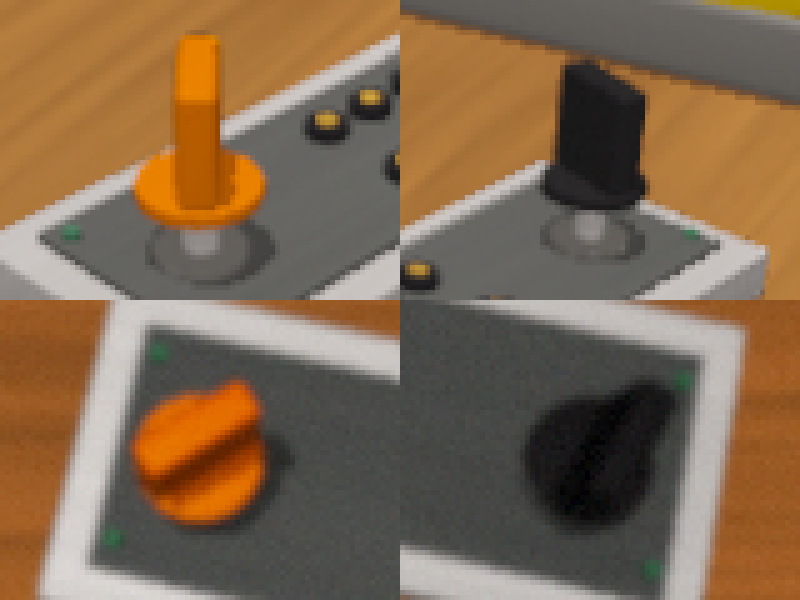

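The crops show the orange bar's top-face centre at about (232,178) in the side view and (252,180) in the top view. The long top edge runs from about (243.5,191.1) to (264.9,176.5) in the top view. I'll triangulate these.

```bash
python3 - <<'E'
from h import *
print("bartop",tri((232.2,178.2),(251.9,180.3)))
print("flange",tri((232.5,201.5),(252.5,185.1)))
# side-view far & near top-face edge midpoints
f=onz("side",(193+197/5-.5,165+36/5-.5),.1);n=onz("side",(193+199/5-.5,165+100/5-.5),.1);d=f-n
print("side ends",f,n,np.linalg.norm(d),np.degrees(np.arctan2(d[1],d[0]))%180)
a=onz("top",(243.5,191.1),.1);b=onz("top",(264.9,176.5),.1);d=b-a
print("top edge",a,b,np.linalg.norm(d),np.degrees(np.arctan2(d[1],d[0]))%180)
print("black",tri((280+205/5-.5,122+80/5-.5),(352+250/5-.5,186+120/5-.5)))
from scipy.spatial.transform import Rotation as R
q=get_state()["tool_rot"];r=R.from_quat(q,scalar_first=True);print(r.as_matrix().round(3))
y=r.as_matrix()[:,1];print("jaw dir",np.degrees(np.arctan2(y[1],y[0]))%180)
# black and bar in top view: dark line fit via flange mask ; orange dark-side line
im=cv2.imread("pics/top0.png");hsv=cv2.cvtColor(im,cv2.COLOR_BGR2HSV)
m=cv2.inRange(hsv,(3,200,88),(22,255,160));m[:, :240]=0;m[:,266:]=0;m[:175]=0;m[200:]=0
ys,xs=np.nonzero(m);print(len(xs))
E
```

```text
bartop (array([0.60652685, 0.04586533, 0.09919505]), np.float64(0.0028244524784163945))
flange (array([0.60773822, 0.04535049, 0.05464287]), np.float64(0.0015779261091038604))
side ends [0.6200037  0.02936351 0.1       ] [0.59575937 0.06384847 0.1       ] 0.042154483352228794 125.10877283344935
top edge [0.58759622 0.05806878 0.1       ] [0.61143548 0.02481602 0.1       ] 0.0409152297292582 125.63713516927643
black (array([ 0.56003848, -0.1925718 ,  0.09584813]), np.float64(0.0037584061110856643))
[[ 0.943  0.331 -0.001]
 [ 0.331 -0.943  0.002]
 [ 0.    -0.002 -1.   ]]
jaw dir 109.35503523929987
157
```

The measurements agree: the bar top triangulates to z = 0.099 (expected 0.100), the edge length to 41–42 mm (expected 42), and the heading to 125.1° and 125.6° from the two views. Black is about 243 mm away. I'll put the grasp at (0.607, 0.0455) with the jaws at 35.4°, which is +1.85 rad from here. That leaves joint 7 room for the clockwise turn.

```bash
python3 -m inch '[[0,0,0.05,10,15,40,1],[0,0,0.15,30,50,70,1],[0,0,0.25,50,85,70,1],[0,0,0.35,70,118,70,1],[0,0,0.45,90,151,70,1],[0,0,0.55,110,185,70,1],[0,0,0.65,131,220,70,1],[0,0,0.75,152,255,70,1],[0,0,0.85,173,290,70,1],[0,0,0.95,194,325,70,1],[0,0,1.05,215,360,70,1],[0,0,1.15,236,395,70,1],[0,0,1.25,257,430,70,1],[0,0,1.35,278,465,70,1],[0,0,1.45,299,500,70,1],[0,0,1.55,320,535,70,1],[0,0,1.65,341,570,70,1],[0,0,1.75,362,605,60,1],[0,0,1.85,380,640,40,1],[0,0,1.85,392,658,20,1]]'; python3 -c "
from rig import *
print(get_state())"
```

```text
clock: 1.77
eef_pos: [0.6087, 0.0497, 0.2513]
tool_rot: [0.0, 0.455, 0.89, 0.002]
contact_force: [0.3, -0.0, 0.0]
grip_width: 0.998
{'clock': 1.7667, 'joints': array([ 0.57314849,  0.56167261, -0.98638442,  1.62272465,  0.48993195,
        1.2236016 ,  0.11333288]), 'qvel': array([-0.74502256,  0.52886907,  0.33647841, -0.1128246 ,  0.39938714,
       -0.26065001, -0.67664872]), 'joint_efforts': array([  3.47396605, -51.02394819, -14.34298038, -25.64678371,
        -0.20701472,   0.52477911,   1.58541989]), 'eef_pos': array([0.60869545, 0.04969722, 0.25134704]), 'tool_rot': array([2.65016188e-04, 4.55147571e-01, 8.90414425e-01, 1.66406002e-03]), 'contact_force': array([ 0.26136714, -0.01997427,  0.01442257]), 'moment': array([ 0.06425125, -0.00414565, -0.03223551]), 'grip_width': 0.9980752798262224}
```

```bash
python3 -m inch '[[0,0,0,0,0,-35,1],[0,0,0,0,0,-70,1],[0,0,0,0,0,-95,1],[0,0,0,0,0,-100,1],[0,0,0,0,0,-100,1],[0,0,0,0,0,-100,1]]'; python3 - <<'E'
from h import *
from scipy.spatial.transform import Rotation as R
t=[]
for n in("side","top"):
    im=snapshot(n)[:,:,::-1]; s=get_state()
    x,y=(233,170) if n=="side" else (253,184)
    t.append(cv2.resize(im[y-55:y+55,x-40:x+40],None,fx=5,fy=5,interpolation=cv2.INTER_NEAREST))
cv2.imwrite("pics/a1.png",np.hstack(t))
r=R.from_quat(s["tool_rot"],scalar_first=True).as_matrix();print(s["eef_pos"],r.round(4),np.degrees(np.arctan2(r[1,1],r[0,1])),s["joints"][6])
E
```

```text
clock: 2.27
eef_pos: [0.608, 0.045, 0.1523]
tool_rot: [0.0, 0.459, 0.888, 0.0]
contact_force: [0.1, 1.1, 0.3]
grip_width: 1.003
[0.60890995 0.04498141 0.15352434] [[-5.782e-01  8.159e-01  3.400e-03]
 [ 8.159e-01  5.782e-01  4.000e-04]
 [-1.600e-03  3.000e-03 -1.000e+00]] 35.32615681364738 0.039901249667764024
```

View pics/a1.png

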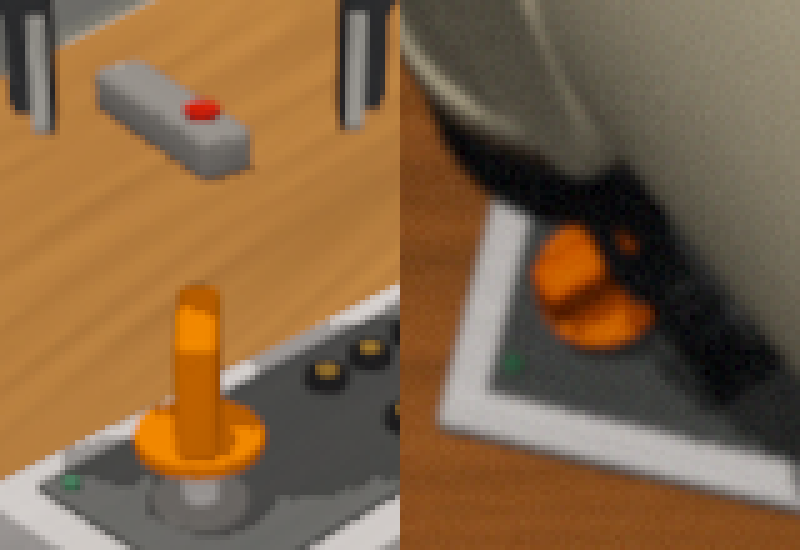

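The side crop shows the finger pads at x≈55 and 340, so their middle is about 197. The bar is at about 199, so it is centred between the jaws. I'll descend and close.

```bash
python3 -m inch '[[0,0,0,-1,0,-25,1],[0,0,0,-1,0,-50,1],[0,0,0,-1,0,-70,1],[0,0,0,-1,0,-82,1],[0,0,0,-1,0,-88,1],[0,0,0,-1,0,-88,1],[0,0,0,-1,0,-88,1],[0,0,0,-1,0,-88,0],[0,0,0,-1,0,-88,0],[0,0,0,-1,0,-88,0],[0,0,0,-1,0,-88,0],[0,0,0,-1,0,-88,0],[0,0,0,-1,0,-88,0],[0,0,0,-1,0,-88,0],[0,0,0,-1,0,-88,0],[0,0,0,-1,0,-88,0]]'; python3 - <<'E'
from h import *
im=snapshot("side")[:,:,::-1]; s=get_state();x,y=233,180
cv2.imwrite("pics/a2.png",cv2.resize(im[y-50:y+50,x-60:x+60],None,fx=5,fy=5,interpolation=cv2.INTER_NEAREST))
print(s["eef_pos"],s["contact_force"],s["moment"],s["grip_width"],s["joints"])
E
```

```text
clock: 3.7
eef_pos: [0.6081, 0.0457, 0.064]
tool_rot: [0.001, 0.46, 0.888, 0.002]
contact_force: [3.8, 2.0, -0.8]
grip_width: 0.162
[0.6081397  0.04569533 0.06402584] [ 4.86922163  2.64650168 -1.00724688] [ 0.52326038 -1.03098636 -0.79747235] 0.15949501038209637 [ 0.47275573  0.76447246 -0.82514903  1.76467917  0.68902921  0.92374395
 -0.03362818]
```

View pics/a2.png

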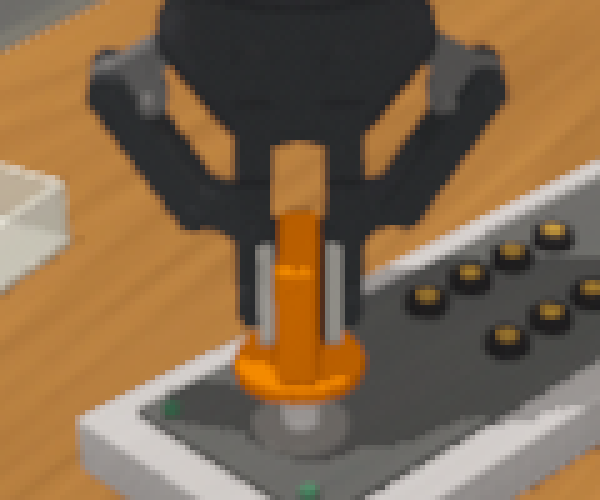

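The pads are closed on the bar just above the flange. The opening is 0.16, or about 13.6 mm, which matches the 14 mm bar. I'll press first and read the force.

```bash
python3 -m inch '[[0,0,0,0,0,-2,0],[0,0,0,0,0,-4,0],[0,0,0,0,0,-5,0],[0,0,0,0,0,-5,0]]'
```

```text
clock: 4.08
eef_pos: [0.6086, 0.0457, 0.0624]
tool_rot: [0.002, 0.46, 0.888, 0.001]
contact_force: [-4.1, -0.1, 24.5]
grip_width: 0.159
```

It pushes 24 N with little sinking, as expected when pressing alone. Now I'll turn clockwise while pressing, half the turn first.

```bash
python3 -m inch '[[0,0,-0.08,0,0,-0.5,0],[0,0,-0.16,0,0,-1,0],[0,0,-0.24,0,0,-1.5,0],[0,0,-0.32,0,0,-2,0],[0,0,-0.40,0,0,-2.5,0],[0,0,-0.48,0,0,-3,0],[0,0,-0.56,0,0,-3.5,0],[0,0,-0.64,0,0,-4,0],[0,0,-0.72,0,0,-4.5,0],[0,0,-0.8,0,0,-5,0],[0,0,-0.8,0,0,-5,0]]';  python3 -c "
from rig import *
s=get_state();print(s['joints'][6],s['moment'])"
```

```text
clock: 5.0
eef_pos: [0.6079, 0.0459, 0.0577]
tool_rot: [0.002, 0.77, 0.639, 0.001]
contact_force: [-8.2, 0.3, 29.6]
grip_width: 0.157
-0.7343964065055013 [-0.06154123  2.39607957 -0.09699449]
```

```bash
python3 -m inch '[[0,0,-0.08,-0.2,0,-0.5,0],[0,0,-0.16,-0.4,0,-1,0],[0,0,-0.24,-0.5,0,-1.4,0],[0,0,-0.32,-0.5,0,-1.8,0],[0,0,-0.40,-0.5,0,-2.2,0],[0,0,-0.48,-0.5,0,-2.6,0],[0,0,-0.56,-0.5,0,-3,0],[0,0,-0.64,-0.5,0,-3.4,0],[0,0,-0.72,-0.5,0,-3.8,0],[0,0,-0.8,-0.5,0,-4,0],[0,0,-0.88,-0.5,0,-4,0],[0,0,-0.88,-0.5,0,-4,0]]';  python3 -c "
from rig import *
s=get_state();print(s['joints'][6],s['moment'])"
```

```text
clock: 6.0
eef_pos: [0.6072, 0.0464, 0.0529]
tool_rot: [0.0, 0.968, 0.25, 0.001]
contact_force: [-5.3, 2.2, 21.7]
grip_width: 0.16
-1.4824878500074818 [ 0.3683752   1.22447354 -0.00645983]
```

The TCP has gone down 11.1 mm in total over 1.6 rad, under a firm push. I'll ease off, open, rise clear and look.

```bash
python3 -m inch '[[0,0,0,0,0,2,0],[0,0,0,0,0,2.5,0],[0,0,0,0,0,2.5,1],[0,0,0,0,0,2.5,1],[0,0,0,0,0,2.5,1],[0,0,0,0,0,2.5,1],[0,0,0,0,0,2.5,1],[0,0,0,0,0,2.5,1],[0,0,0,0,0,2.5,1],[0,0,0,0,0,15,1],[0,0,0,0,0,40,1],[0,0,0,0,0,70,1],[0,0,0,0,0,100,1],[0,0,0,0,0,130,1],[0,0,0,0,0,160,1],[0,0,0,0,0,170,1],[0,0,0,0,0,170,1],[0,0,0,0,0,170,1]]'; python3 - <<'E'
from h import *
im=snapshot("side"); s=get_state();x,y=233,195
a=cv2.imread("pics/side0.png");b=im[:,:,::-1]
c=[cv2.resize(i[y-30:y+30,x-40:x+40],None,fx=5,fy=5,interpolation=cv2.INTER_NEAREST) for i in(a,b)]
e=[cv2.resize(i[122:182,280:360],None,fx=5,fy=5,interpolation=cv2.INTER_NEAREST) for i in(a,b)]
cv2.imwrite("pics/a3.png",np.vstack([np.hstack(c),np.hstack(e)]))
print(s["eef_pos"],s["contact_force"],s["grip_width"])
for d in (0,.006,.009,.011): print(d,proj("side",[[.607,.0456,.056-d],[.607,.0456,.1-d]]))
E
```

```text
clock: 7.5
eef_pos: [0.606, 0.0446, 0.2199]
tool_rot: [0.0, 0.968, 0.251, 0.001]
contact_force: [0.1, -0.2, -0.4]
grip_width: 1.001
[0.6051361  0.04442348 0.21849193] [ 0.07998738  0.44129847 -0.71461282] 0.9960483829517504
0 [[233.24078134 201.10545036]
 [232.9055272  177.80750451]]
0.006 [[233.28549204 204.16038157]
 [232.95200503 181.07986357]]
0.009 [[233.30775665 205.67722538]
 [232.9751542  182.70450076]]
0.011 [[233.32256611 206.6845479 ]
 [232.99055368 183.78334663]]
```

View pics/a3.png

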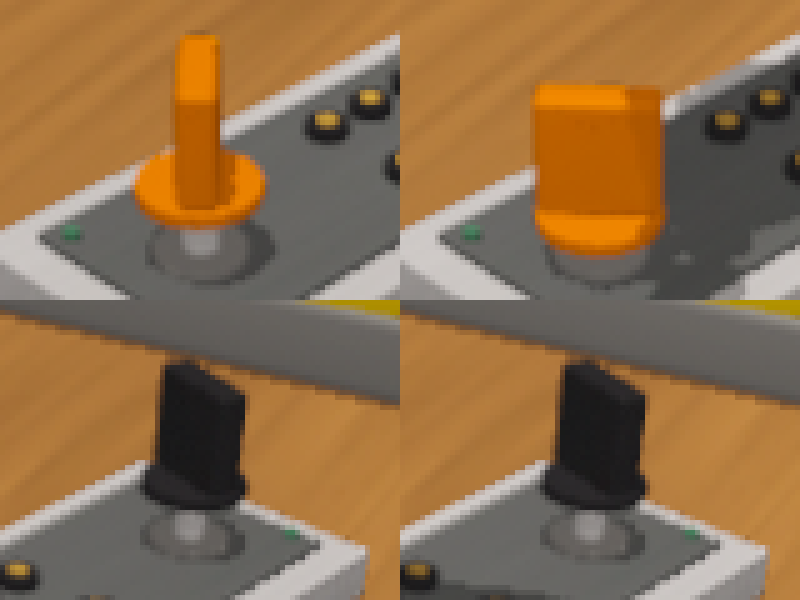

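The after crop shows the orange flange's lower edge moved from row 226 to about 256 in the zoom. That is about 6 px, or 11–12 mm deeper. The bar has turned about a quarter turn and the fingers are clear. The black screw looks the same as before. I'll hand it in.

```bash
python3 -c "
from rig import *
print(get_state()['contact_force']);print(finish_job())"
```

```text
[ 0.07998738  0.44129847 -0.71461282]
the job is handed in; nothing more can be done
None
```

The orange screw is started and I have handed the job in. I gripped its wing head from above, pressed it down with about 20–30 N and turned it clockwise about 1.6–1.7 rad while pressing. Then I eased off, let go and rose clear, at about 7.5 s of the 38 s.

**Depth:** while gripped, the tool sank 11.1 mm. The side picture taken after letting go shows the screw about 11–12 mm deeper, above the 6 mm needed.

**Released:** the gripper is fully open about 0.22 m above the table. The wrist reads about 0.8 N in free air, similar to the 0.7 N it read at the start, so I take that as sensor noise rather than contact.

**Black screw:** it looks the same in the before and after pictures.

**Disagreements:** none of the checks failed. My two camera rays to the orange bar top missed each other by about 2.8 mm. The measured heights and sizes still matched the given ones to within about 1–2 mm.

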